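Heft the salt shakers and sort them

ROBOT

A 7-joint arm with a two-finger parallel gripper is mounted at the origin on the work surface. World frame = base frame: x ahead of the robot, y to its left, z up, the work surface at z = 0. Lengths are in m, angles in rad, forces in N, time in s.
With the tool pointing down it reaches from about 0.425 to 0.975 m from the base axis. Payload 16.7 kg.
Tool frame: the origin (TCP) lies between the finger pads; the fingertips stand 17 mm ahead of it and the grasp point (between the pads) lies 2 mm behind it (r.tips_ahead is the distance from the TCP to the fingertips, in m); z points along the fingers, y is the line along which they close (so a half turn about z gives the same grasp; the last joint's range is limited). The gripper opens to 85 mm and grips with 20 to 120 N. Pads are 22 mm wide; open, the fingers measure 114 mm over their backs; the gripper's body (76 mm by 85 mm) begins 54 mm behind the grasp point. The pads swing forward as they close: fully open they stand 13 mm farther back than shut.
Start: joints at [-1.488, 0.426, 0.074, 1.606, -0.034, 1.111, -0.067], TCP at [0.155, 0.657, 0.224] pointing down, gripper open.
Joint ranges: [-2.85, 2.85], [-0.5, 2.14], [-1.23, 1.37], [0.21, 2.46], [-1.02, 4.16], [0.16, 2.05], [-2.73, 2.73]. Speed limits (rad/s): [1.89, 1.89, 2.39, 2.39, 3.01, 3.01, 3.01].

INTERFACE

Orientations are given as [roll, pitch, yaw] about the fixed x, y, z axes, in that order (R = Rz(yaw) Ry(pitch) Rx(roll)).
In Python, from workcell import r gives the robot as it stands.
- The arm moves only by the shell command python3 -m inch 'ROWS' [FORCE]. ROWS is JSON, one flat list of numbers, 5 for each row, row after row: the closure, from 0 (fully open) to 1 (shut), then the shift along the world's x, y, z in mm, then the turn about the world's z in degrees. A call has exactly 8 rows; each row is the pose to reach, as a shift and turn from the pose commanded when the call began; what a row does not reach only later rows make up. A row lasts 1/10 s, in which the tool goes at most 50 mm and 8.59 degrees, less where a joint would pass 70% of its speed; a pose out of reach is approached as far as the arm can. A call with a gripper value outside its range is refused whole. The fingers move at their own pace and stop on an object; FORCE is the grip in N (left out, the last holds). Time passes only in rows, so rows that repeat a pose let the fingers close, or fill a call up. It gives the time, the measured TCP pose, the force, the opening and the grip force at its end, in the units of the state.
- r.get_state(): the state, without advancing time (a new reading comes with each control period).
- r.snapshot(name): name is "scene" or "top"; returns a dict with "pixels" (480x640x3 uint8, red, green, blue), "fx", "fy", "cx", "cy" (pixels), "R" (3x3) and "t" (3): a world point X has camera coordinates R X + t. Camera axes: x right, y down, z forward; pixel columns grow to the right and rows downward; lengths in m; the calibration is good to about 2 mm. A picture is of the moment at which its call begins. There is no depth.
- r.close_job(): hands the job in; it is judged then, once.
The state is a dict: "time_s": time; "q": joint angles; "qd": joint speeds; "joint_efforts": joint torques, N m; "position": TCP position; "tcp_rot": TCP orientation; "ft_force": force on the tool from outside, world axes, zero at the start; "wrist_torque": the same for the moment, N m; "gripper_width": finger opening in m; "grip_force": force on a finger pad.
Only numpy, scipy, OpenCV 4.12 (cv2) and the standard library are available. Lean on these libraries where they do the work, as an engineer would, in place of code of your own. Each camera call takes 0.05 s, during which the arm holds its last target. There are 200 camera calls.

TASK

Three look-alike stainless salt shakers stand on the lower deck of the condiment stand, tucked under its shelf. Heft them to feel how much salt each still holds: stand the full one on the bamboo trivet for the meal, stand the nearly empty one in the shallow tray for refilling, and keep the half-used one on the stand's lower deck. Keep the shakers upright, set them down gently rather than dropping them, and do not disturb the pepper grinder, cruet or tumbler.

Things in the scene. Friction and masses are not known exactly. Their poses are not given: they have to be found in the camera images.
- shaker_a: one of three outwardly identical closed stainless salt shakers: upright cylinder 52 mm in diameter, 86 mm tall, low domed top; origin at the centre of its underside, z up. Opaque, with a rock of salt inside: a full one weighs about 340 g in all, a half-used one 230 g, a nearly empty one 132 g (within 5 %). Which is which differs every time and cannot be seen.
- shaker_b: one of three outwardly identical closed stainless salt shakers: upright cylinder 52 mm in diameter, 86 mm tall, low domed top; origin at the centre of its underside, z up. Opaque, with a rock of salt inside: a full one weighs about 340 g in all, a half-used one 230 g, a nearly empty one 132 g (within 5 %). Which is which differs every time and cannot be seen.
- shaker_c: one of three outwardly identical closed stainless salt shakers: upright cylinder 52 mm in diameter, 86 mm tall, low domed top; origin at the centre of its underside, z up. Opaque, with a rock of salt inside: a full one weighs about 340 g in all, a half-used one 230 g, a nearly empty one 132 g (within 5 %). Which is which differs every time and cannot be seen.
- stand: fixed wooden condiment stand, ends and back open. Origin at table height under the middle of the shaker row; x points away from its open front, y along the row, z up. Lower deck 340 mm along y, x -40 to 90 mm, top 12 mm high; a lip 18 mm high along its front edge (x -45 to -40 mm). Two rear posts 14 mm thick at x 80, y +-158 mm
- deck (a point): point on top of the stand's lower deck where the middle shaker stands; axes as the stand's. The shakers stand in a row along y, 105 mm apart (y -105, 0, 105 mm)
- shelf (a point): middle of the lower front edge of the stand's overhead shelf, 155 mm above the table at the stand's x +10 mm; axes as the stand's. The shelf is 12 mm thick, 340 mm along y, and runs 80 mm back from here: it overhangs the rear of the shakers and leaves no room for a vertical gripper, so come in slanting from the front
- trivet: fixed square slatted bamboo trivet 120 x 120 mm, 10 mm thick; origin at the centre of its underside
- tray: fixed square shallow stainless tray 130 x 130 mm outside, walls 4 mm thick and 14 mm high, floor about 4 mm thick; origin at the centre of its underside
- grinder: bystander: white ceramic pepper grinder with a knob, 58 mm in diameter, 142 mm tall; origin at the centre of its underside
- tumbler: bystander: plastic tumbler, 72 mm across the rim, 110 mm tall; origin at the centre of its underside
- cruet: bystander: empty stoppered glass cruet, 60 mm in diameter, 132 mm tall, on top of the stand's shelf; origin at the centre of its underside
There are look-alikes about, which are no part of the job. What is shaped like the shaker_a but pink, purple or yellow is not meant.

How it is judged:
By the outcome, as a careful person would: the job done as asked, in the order asked, and still so for the second after the job is handed in, with the robot touching nothing.
It also fails if it takes over 72 s, if anything falls off the work surface, if the arm or the gripper's body presses on something with over 40 N, if the wrist force passes 120 N, or if a joint passes its speed limit or range.

## Working session

There is one attempt and no reset: what is moved stays moved. The work goes in short steps, Python scripts to look and compute and a shell command to move; the robot and the scene stay as the last step left them, time stands still between calls to the robot, and variables do not carry over. Pictures are saved under pics/ and viewed, at most 10 in all, crops included, and the job is handed in when it is done.

```bash
mkdir -p pics; ls; python3 - <<'E'
from workcell import r
import cv2,json,pickle
for n in("scene","top"):
    s=r.snapshot(n); cv2.imwrite(f"pics/{n}0.png",s["pixels"][:,:,::-1]); pickle.dump(s,open(n+"0.pkl","wb"))
    print(n,s["fx"],s["cx"],s["cy"],s["R"],s["t"])
print(r.get_state())
E
```

```text
pics
scene 487.03066582929915 312.9620676761636 239.16186285134145 [[-0.98222097 -0.18759612 -0.00704696]
 [-0.16308787  0.87128794 -0.46288193]
 [ 0.09297478 -0.45350306 -0.88639194]] [0.62914422 0.17350632 0.94173923]
top 457.33599806495727 315.57200783807195 235.18384457995546 [[ 0.01513499 -0.9994815   0.02841941]
 [-0.99604966 -0.01755807 -0.08704478]
 [ 0.08749863 -0.02698972 -0.99579895]] [-0.03091244  0.67031028  0.97811301]
{'time_s': 0.1, 'q': array([-1.48849606,  0.42665771,  0.07384869,  1.60653872, -0.03409078,
        1.11082541, -0.06707082]), 'qd': array([ 0.00194639, -0.0013832 ,  0.0007861 , -0.00068044,  0.00046049,
       -0.00059057,  0.00015597]), 'joint_efforts': array([ 8.17695429e-03, -9.51530814e+01,  3.77192572e+00, -4.64399779e+01,
        1.96929899e-02,  6.62808947e-03, -3.18682339e-05]), 'position': array([0.15500609, 0.6565676 , 0.22329024]), 'tcp_rot': array([-3.14042579e+00,  8.75426106e-05,  2.90979814e+00]), 'ft_force': array([ 0.7204349 ,  0.58990319, -0.98376264]), 'wrist_torque': array([ 0.03017101,  0.03358329, -0.01236268]), 'grip_force': 0.0, 'gripper_width': 0.08552316270499245}
```

View pics/scene0.png

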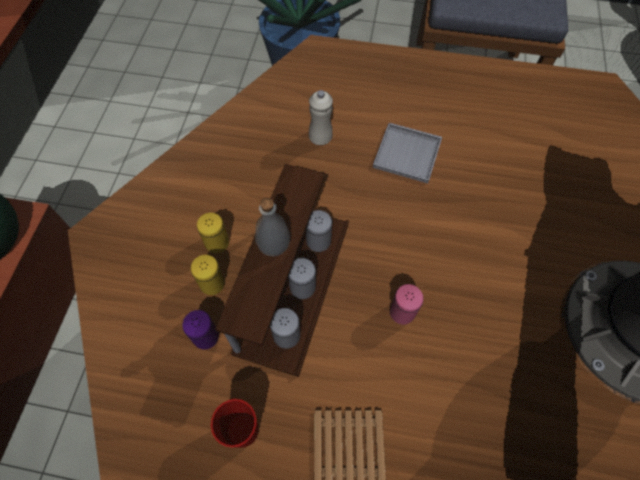

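View pics/top0.png

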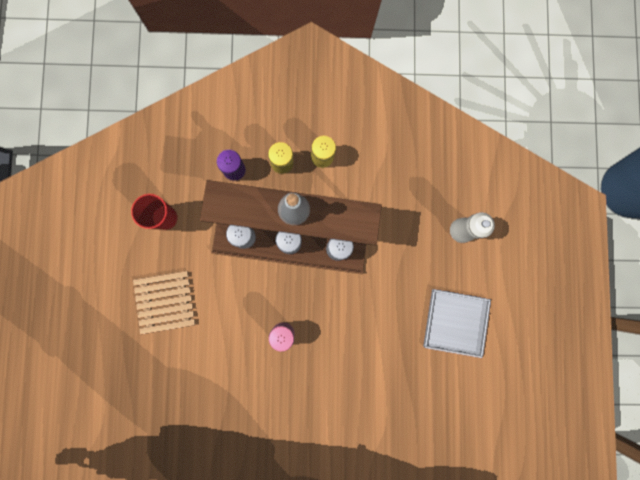

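The scene view shows the three steel shakers at about (319,220), (302,270) and (286,320). In the top view they are at (240,234), (289,240) and (341,246), with the tray at (458,323) and the trivet at (164,302). The cruet is on the shelf behind the middle shaker. I'll measure from enlarged crops.

```bash
cat > h.py <<'E'
import numpy as np,cv2,pickle
from workcell import r
def ray(s,u,v):
    d=s["R"].T@np.array([(u-s["cx"])/s["fx"],(v-s["cy"])/s["fy"],1]); return -s["R"].T@s["t"],d/np.linalg.norm(d)
def plane(s,u,v,z):
    o,d=ray(s,u,v); return o+d*(z-o[2])/d[2]
def tri(a,pa,b,pb):
    A=np.zeros((3,3));y=np.zeros(3)
    for s,p in((a,pa),(b,pb)):
        o,d=ray(s,*p);P=np.eye(3)-np.outer(d,d);A+=P;y+=P@o
    return np.linalg.solve(A,y)
def proj(s,X):
    c=s["R"]@np.asarray(X)+s["t"]; return s["fx"]*c[0]/c[2]+s["cx"],s["fy"]*c[1]/c[2]+s["cy"]
def force(n=6):
    F=[]
    for i in range(n): r.snapshot("top"); F.append(r.get_state()["ft_force"])
    return np.mean(F,0),np.std(F,0)
E
python3 - <<'E'
from h import *
T=pickle.load(open("top0.pkl","rb"));S=pickle.load(open("scene0.pkl","rb"))
def crop(s,x,y,w,h,k): return cv2.resize(s["pixels"][y:y+h,x:x+w,::-1],None,fx=k,fy=k,interpolation=cv2.INTER_CUBIC)
a=crop(T,195,175,195,105,4); b=crop(S,215,155,195,45+180,2)
cv2.imwrite("pics/c1.png",a)
b=crop(S,220,160,140,220,2.7); cv2.imwrite("pics/c2.png",b)
for s,n,rois in((T,"top",dict(tray=(415,280,85,85),trivet=(125,260,80,85))),(S,"scene",dict(tray=(365,115,85,75)))):
    for k,(x,y,w,h) in rois.items():
        im=cv2.cvtColor(s["pixels"][y:y+h,x:x+w],cv2.COLOR_RGB2HSV).astype(int)
        m=(im[...,1]<70) if k=="tray" else ((im[...,2]>165)&(im[...,1]<140))
        m=cv2.morphologyEx(m.astype(np.uint8),cv2.MORPH_CLOSE,np.ones((7,7)))
        c=max(cv2.findContours(m,0,2)[0],key=cv2.contourArea);q=cv2.minAreaRect(c)
        u,v=q[0][0]+x,q[0][1]+y;print(n,k,(u,v),q[1:],plane(s,u,v,.012 if k=="tray" else .01))
E
```

```text
top tray (457.0450859069824, 322.995906829834) ((60.82406234741211, 60.7581901550293), 8.841814041137695) [ 0.48174977 -0.33819318  0.012     ]
top trivet (164.5, 302.0) ((84.0, 79.0), 90.0) [0.51919452 0.30944891 0.01      ]
scene tray (406.8396186828613, 151.81131744384766) ((58.927677154541016, 48.625633239746094), 15.945395469665527) [ 0.48302548 -0.33448548  0.012     ]
```

View pics/c1.png

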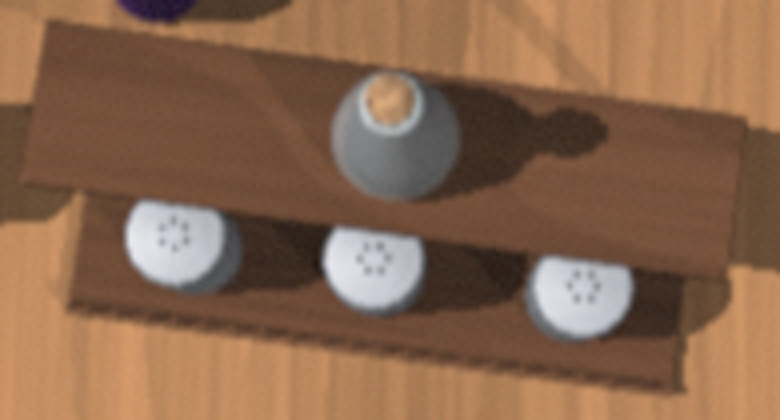

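View pics/c2.png

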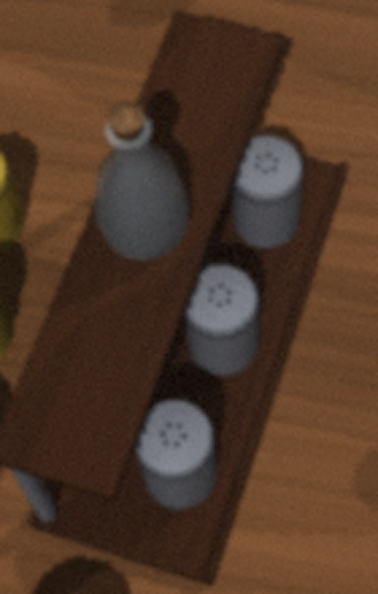

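The crops show the hole rosettes: top crop (174,233), (374,258), (583,286); scene crop (266,162), (220,294), (173,434). The shelf front edge runs from (22,183) to (725,275) in the top crop.

```bash
python3 - <<'E'
from h import *
T=pickle.load(open("top0.pkl","rb"));S=pickle.load(open("scene0.pkl","rb"))
c1=lambda x,y:((x+.5)/4-.5+195,(y+.5)/4-.5+175)
c2=lambda x,y:((x+.5)/2.7-.5+220,(y+.5)/2.7-.5+160)
P=[]
for a,b in(((174,233),(173,434)),((374,258),(220,294)),((583,286),(266,162))):
    p=tri(T,c1(*a),S,c2(*b));P.append(p);print("shaker",p,plane(T,*c1(*a),.098),plane(S,*c2(*b),.098))
f=[plane(T,*c1(*p),.167) for p in((22,183),(725,275))]
g=[plane(S,*c2(*p),.167) for p in((112,494),(290,40))]
l=[plane(T,*c1(*p),.018) for p in((68,310),(682,390))]
for n,(a,b) in dict(P=(P[0],P[2]),shelfT=f,shelfS=g,lip=l).items():
    d=(b-a)[:2];print(n,a,b,np.linalg.norm(d),np.degrees(np.arctan2(d[0],-d[1])))
print("cruet stopper",tri(T,c1(390,100),S,c2(125,118)))
q=r.get_state();print(q["tcp_rot"])
E
```

```text
shaker [0.66595992 0.14045272 0.09694138] [0.66666926 0.14038351 0.098     ] [0.66501514 0.14073433 0.098     ]
shaker [0.655157   0.03798911 0.09845322] [0.65562836 0.03804122 0.098     ] [0.6547727  0.03777177 0.098     ]
shaker [ 0.64282873 -0.06920702  0.09971858] [ 0.64308141 -0.06933746  0.098     ] [ 0.64286306 -0.07018432  0.098     ]
P [0.66595992 0.14045272 0.09694138] [ 0.64282873 -0.06920702  0.09971858] 0.21093188086297343 -6.29582604461548
shelfT [0.68295381 0.20290703 0.167     ] [ 0.64501496 -0.13142521  0.167     ] 0.33647793648935526 -6.474028905793426
shelfS [0.68318067 0.20395934 0.167     ] [ 0.63724445 -0.13010289  0.167     ] 0.3372057409666616 -7.829525115267531
lip [0.63016564 0.20873616 0.018     ] [ 0.59136404 -0.13154776  0.018     ] 0.3424890006225357 -6.5051763222285945
cruet stopper [0.70546022 0.02644408 0.29276406]
[-3.14042579e+00  8.75426106e-05  2.90979814e+00]
```

```bash
python3 -m inch '[0,220,-255,30,7, 0,220,-255,30,7, 0,220,-255,30,7, 0,437,-508,0,7, 0,437,-508,0,7, 0,437,-508,0,7, 0,437,-508,0,7, 0,437,-508,0,7]' 20; python3 -m inch '[0,0,0,0,0, 0,0,0,0,0, 0,0,0,0,0, 0,0,0,0,0, 0,0,0,0,0, 0,0,0,0,0, 0,0,0,0,0, 0,0,0,0,0]'; python3 -c "
from h import *
print(force(4),r.get_state()['position'])"
```

```text
time_s: 0.9
position: [0.4165, 0.3524, 0.2308]
tcp_rot: [3.142, -0.0, 3.032]
ft_force: [-0.7, 1.5, 0.3]
gripper_width: 0.0853
grip_force: 0.0
time_s: 1.7
position: [0.4155, 0.3544, 0.2308]
tcp_rot: [-3.142, -0.0, 3.032]
ft_force: [0.5, -0.5, -0.7]
gripper_width: 0.0852
grip_force: 0.0
(array([-0.11974122, -0.19202374, -0.15188632]), array([0.26715128, 0.3869965 , 0.05929073])) [0.41559832 0.35425548 0.23085508]
```

```bash
python3 -m inch '[0,88,-102,-40,0, 0,88,-102,-40,0, 0,88,-102,-40,0, 0,176,-205,-80,0, 0,176,-205,-80,0, 0,176,-205,-80,0, 0,176,-205,-100,0, 0,176,-205,-120,0]'; python3 -m inch '[0,0,0,-20,0, 0,0,0,-40,0, 0,0,0,-61,0, 0,0,0,-61,0, 0,0,0,-61,0, 0,10,-1,-61,0, 0,20,-2,-61,0, 0,20,-2,-61,0]'; python3 -c "
from h import *
print(force(4),r.get_state()['position'])
s=r.snapshot('top');cv2.imwrite('pics/t1.png',cv2.resize(s['pixels'][150:310,180:400,::-1],None,fx=3,fy=3))"
```

```text
time_s: 2.7
position: [0.5925, 0.1477, 0.1101]
tcp_rot: [-3.141, 0.001, 3.029]
ft_force: [0.3, 0.2, -0.1]
gripper_width: 0.0854
grip_force: 0.0
time_s: 3.5
position: [0.6138, 0.1471, 0.0508]
tcp_rot: [3.141, 0.002, 3.031]
ft_force: [0.4, 0.6, -0.5]
gripper_width: 0.0854
grip_force: 0.0
(array([0.23772437, 0.02818409, 0.1164432 ]), array([0.50407921, 0.48653755, 0.24202802])) [0.61142713 0.14724112 0.04989683]
```

View pics/t1.png

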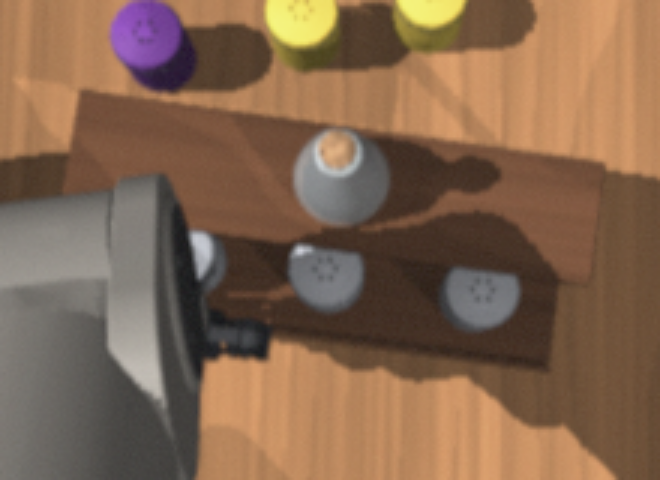

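The arm is in front of the left shaker, with the wrist short of the shelf and clear of the cruet. I'll advance gently.

```bash
python3 -m inch '[0,8,-1,0,0, 0,16,-2,0,0, 0,20,-2,0,0, 0,22,-2.5,0,0, 0,24,-2.7,0,0, 0,25,-2.8,0,0, 0,25,-2.8,0,0, 0,25,-2.8,0,0]'; python3 -c "
from h import *
print(force(4),r.get_state()['position'])"
```

```text
time_s: 4.55
position: [0.6364, 0.1445, 0.0498]
tcp_rot: [-3.142, -0.0, 3.032]
ft_force: [0.6, 0.6, -1.1]
gripper_width: 0.0851
grip_force: 0.0
(array([-0.0739959 ,  0.15739563, -0.33535408]), array([0.32261524, 0.19239898, 0.36914273])) [0.63649386 0.14449885 0.04985672]
```

```bash
for i in 1 ; do python3 -m inch '[0,1,-0.1,0,0, 0,1,-0.1,0,0, 0,1,-0.1,0,0, 0,2,-0.2,0,0, 0,2,-0.2,0,0, 0,2,-0.2,0,0, 0,3,-0.3,0,0, 0,3,-0.3,0,0]'; done; python3 -c "
from h import *
print(force(4),r.get_state()['position'])"
```

```text
time_s: 5.55
position: [0.6397, 0.1441, 0.0498]
tcp_rot: [-3.142, 0.0, 3.032]
ft_force: [0.2, 0.1, -0.3]
gripper_width: 0.0854
grip_force: 0.0
(array([0.22914885, 0.20929548, 0.29762956]), array([0.60310544, 0.24553244, 0.03524428])) [0.63956511 0.14415752 0.04980376]
```

```bash
python3 -m inch '[0,0.5,0,0,0, 0,0.5,0,0,0, 0,1,-0.1,0,0, 0,1,-0.1,0,0, 0,1.5,-0.1,0,0, 0,1.5,-0.1,0,0, 0,2,-0.2,0,0, 0,2,-0.2,0,0]'; python3 -c "
from h import *
print(force(4),r.get_state()['position'])"
```

```text
time_s: 6.55
position: [0.6416, 0.144, 0.0498]
tcp_rot: [-3.142, 0.0, 3.032]
ft_force: [-1.2, -0.3, -1.0]
gripper_width: 0.0855
grip_force: 0.0
(array([-0.02683341, -0.01617424, -0.25151184]), array([0.31013481, 0.45415472, 0.31059423])) [0.6415984  0.14395082 0.04983486]
```

```bash
python3 -m inch '[0,0.5,0,0,0, 0,1,-0.1,0,0, 0,1,-0.1,0,0, 0,1.5,-0.1,0,0, 0,1.5,-0.1,0,0, 0,2,-0.2,0,0, 0,2.5,-0.2,0,0, 0,2.5,-0.2,0,0]'; python3 -c "
from h import *
print(force(4),r.get_state()['position'])"
```

```text
time_s: 7.55
position: [0.6441, 0.1437, 0.0498]
tcp_rot: [-3.142, 0.0, 3.032]
ft_force: [0.2, 0.8, 0.8]
gripper_width: 0.0851
grip_force: 0.0
(array([-0.34814823, -0.16268652, -0.38802249]), array([0.43333309, 0.56873911, 0.11943094])) [0.64406686 0.14378441 0.04981249]
```

```bash
python3 -m inch '[0,0.5,0,0,0, 0,1,-0.1,0,0, 0,1,-0.1,0,0, 0,1.5,-0.1,0,0, 0,1.5,-0.1,0,0, 0,2,-0.2,0,0, 0,2.5,-0.2,0,0, 0,2.5,-0.2,0,0]'; python3 -c "
from h import *
print(force(4),r.get_state()['position'])"
```

```text
time_s: 8.55
position: [0.6466, 0.1435, 0.0498]
tcp_rot: [-3.142, -0.0, 3.032]
ft_force: [0.1, 0.0, 0.5]
gripper_width: 0.0854
grip_force: 0.0
(array([-0.04501643, -0.03857118, -0.10711862]), array([0.10728487, 0.47054888, 0.2116239 ])) [0.64653869 0.1435595  0.04980192]
```

```bash
python3 -m inch '[0,0.5,0,0,0, 0,1,-0.1,0,0, 0,1.5,-0.1,0,0, 0,2,-0.2,0,0, 0,2.5,-0.2,0,0, 0,3,-0.3,0,0, 0,3.5,-0.4,0,0, 0,3.5,-0.4,0,0]'; python3 -c "
from h import *
print(force(3),r.get_state()['position'])
s=r.snapshot('scene');cv2.imwrite('pics/s1.png',cv2.resize(s['pixels'][130:380,180:420,::-1],None,fx=2.4,fy=2.4))"
```

```text
time_s: 9.55
position: [0.6501, 0.1431, 0.0498]
tcp_rot: [-3.142, 0.0, 3.032]
ft_force: [-0.2, -0.2, -0.4]
gripper_width: 0.0855
grip_force: 0.0
(array([-0.19521172, -0.07568117,  0.10126999]), array([0.0705587 , 0.45781499, 0.67682177])) [0.65006877 0.14315005 0.04982279]
```

View pics/s1.png

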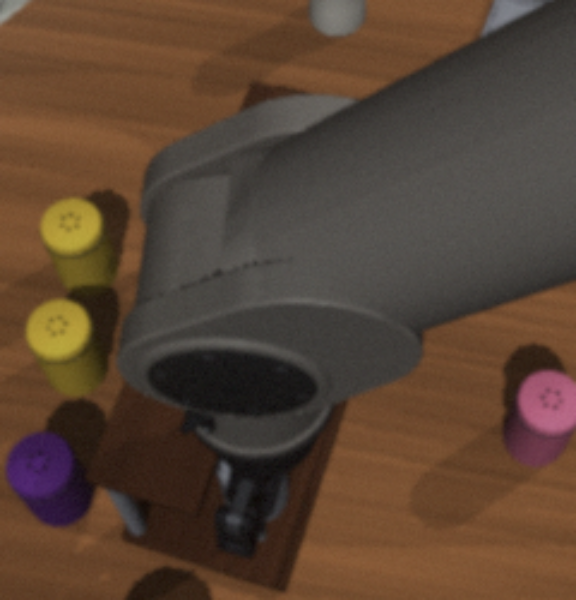

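The finger now straddles the left shaker with no contact anywhere. I'll try a limited closure first.

```bash
python3 -m inch '[0.3,0,0,0,0, 0.4,0,0,0,0, 0.45,0,0,0,0, 0.46,0,0,0,0, 0.48,0,0,0,0, 0.48,0,0,0,0, 0.48,0,0,0,0, 0.48,0,0,0,0]' 25; python3 -c "
from h import *
print(force(2),r.get_state()['position'])"
```

```text
time_s: 10.55
position: [0.6502, 0.1433, 0.0501]
tcp_rot: [3.141, 0.0, 3.032]
ft_force: [-1.5, 0.4, 5.2]
gripper_width: 0.0497
grip_force: 24.2
(array([-1.4541977 ,  0.49213386,  5.4322364 ]), array([0.15055806, 0.27331499, 0.04838527])) [0.65018359 0.14320661 0.05002879]
```

```bash
python3 -m inch '[0.7,0,0,0,0, 0.7,0,0,0,0, 0.7,0,0,4,0, 0.7,0,0,8,0, 0.7,0,0,14,0, 0.7,-3,0.3,20,0, 0.7,-3,0.3,20,0, 0.7,-3,0.3,20,0]' 45; python3 -c "
from h import *
print(force(6),r.get_state())"
```

```text
time_s: 11.45
position: [0.647, 0.1436, 0.07]
tcp_rot: [3.141, 0.0, 3.032]
ft_force: [-0.7, 0.2, -1.2]
gripper_width: 0.0491
grip_force: 43.8
(array([-0.45859233,  0.21903571, -1.42591845]), array([0.5047217 , 0.43798399, 0.46181797])) {'time_s': 11.75, 'q': array([-0.5228694 ,  0.58365099,  0.28480109,  1.76522165, -0.21262322,
        0.82325413,  1.3236641 ]), 'qd': array([ 2.14111112e-05,  1.36998688e-03,  2.14105386e-03, -8.17087195e-04,
        5.48752216e-04, -5.26320085e-05,  1.27784314e-04]), 'joint_efforts': array([-2.55409599e-02, -1.00250230e+02,  1.07879305e+01, -3.75828123e+01,
        1.93978177e-02, -1.64655852e-02,  6.13316897e-04]), 'position': array([0.6469684 , 0.14342902, 0.06960448]), 'tcp_rot': array([-3.14136338e+00, -3.52626666e-04,  3.03193539e+00]), 'ft_force': array([ 0.57387527,  0.35869935, -0.88589838]), 'wrist_torque': array([-0.03175548,  0.00544024,  0.01829606]), 'grip_force': 43.75310243340209, 'gripper_width': 0.049112713673820134}
```

About 1.3 N, so this is the nearly empty one, bound for the tray. I'll back out, lift and carry.

```bash
python3 -m inch '[0.7,-15,1.7,0,0, 0.7,-35,4,0,0, 0.7,-60,6.6,5,0, 0.7,-80,9,20,0, 0.7,-90,10,50,0, 0.7,-95,0,90,0, 0.7,-100,-30,110,0, 0.7,-105,-75,115,0]'; python3 -m inch '[0.7,-8,-45,5,0, 0.7,-16,-90,5,0, 0.7,-24,-135,5,0, 0.7,-32,-180,5,0, 0.7,-40,-225,5,0, 0.7,-48,-270,5,0, 0.7,-56,-315,5,0, 0.7,-64,-355,5,0]';python3 -c "
from h import *
print(force(5),r.get_state()['position'],r.get_state()['tcp_rot'])
s=r.snapshot('scene');cv2.imwrite('pics/s2.png',s['pixels'][:,:,::-1])"
```

```text
time_s: 12.55
position: [0.5431, 0.0699, 0.1874]
tcp_rot: [3.139, 0.003, 3.036]
ft_force: [2.1, -1.4, -1.8]
gripper_width: 0.0491
grip_force: 44.1
time_s: 13.35
position: [0.4774, -0.2888, 0.19]
tcp_rot: [-3.141, 0.0, 3.031]
ft_force: [1.0, -0.7, -1.0]
gripper_width: 0.0491
grip_force: 44.2
(array([-0.86726382, -0.77215655, -1.11981807]), array([2.24180463, 2.70048075, 0.48546831])) [ 0.47804075 -0.28629624  0.18963894] [ 3.14135284e+00 -3.49582301e-04  3.03156836e+00]
```

View pics/s2.png

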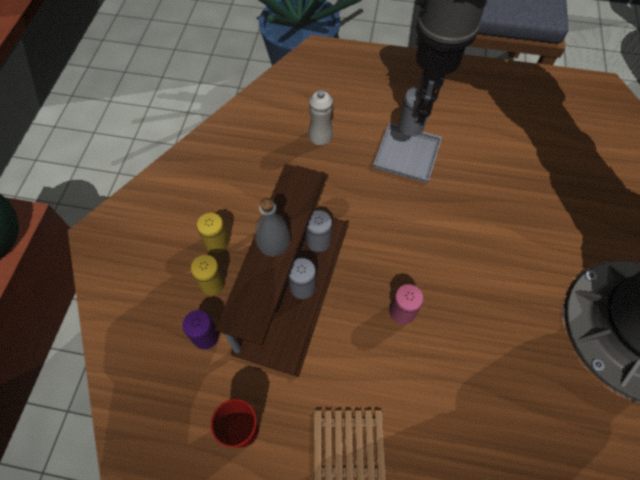

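The shaker hangs upright above the tray at (415,110) and nothing else has moved.

```bash
python3 -m inch '[0.7,-6,-24,0,0, 0.7,-13,-48,-30,0, 0.7,-13,-48,-70,0, 0.7,-13,-48,-105,0, 0.7,-13,-48,-130,0, 0.7,-13,-48,-138,0, 0.7,-13,-48,-141,0, 0.7,-13,-48,-142,0]'; python3 -m inch '[0.7,0,0,-1,0, 0.7,0,0,-2,0, 0.7,0,0,-3,0, 0.7,0,0,-4,0, 0.7,0,0,-5,0, 0.7,0,0,-5.5,0, 0.7,0,0,-5.5,0, 0.7,0,0,-5.5,0]';python3 -c "
from h import *
print(force(2),r.get_state()['position'])"
```

```text
time_s: 14.45
position: [0.4658, -0.3344, 0.0487]
tcp_rot: [-3.141, 0.001, 3.033]
ft_force: [0.4, 0.1, -1.1]
gripper_width: 0.0489
grip_force: 44.2
time_s: 15.25
position: [0.4651, -0.3346, 0.0423]
tcp_rot: [-3.142, -0.0, 3.032]
ft_force: [0.4, 0.4, -1.0]
gripper_width: 0.0483
grip_force: 44.3
(array([-0.04054702,  0.14617534, -1.40470544]), array([0.01002936, 0.34745731, 0.23037604])) [ 0.46506081 -0.33456579  0.04232209]
```

```bash
python3 -m inch '[0.7,0,0,-0.5,0, 0.7,0,0,-1,0, 0.7,0,0,-1.5,0, 0.7,0,0,-2,0, 0.7,0,0,-2,0, 0.7,0,0,-2,0, 0.7,0,0,-2,0, 0.7,0,0,-2,0]';python3 -c "
from h import *
print(force(1),r.get_state()['position'])"
```

```text
time_s: 16.15
position: [0.4653, -0.3347, 0.042]
tcp_rot: [3.141, 0.001, 3.032]
ft_force: [-10.9, 8.2, 36.3]
gripper_width: 0.0488
grip_force: 48.1
(array([-8.90140122,  8.18226659, 34.95712779]), array([0., 0., 0.])) [ 0.46535434 -0.33476304  0.04201006]
```

```bash
python3 -m inch '[0.7,0,0,1,0, 0.7,0,0,1.7,0, 0.6,0,0,1.7,0, 0.3,0,0,1.7,0, 0,0,0,1.7,0, 0,0,0,1.7,0, 0,0,0,1.7,0, 0,0,0,1.7,0]';python3 -m inch '[0,-5,0,0,0, 0,-20,2,0,0, 0,-45,5,0,0, 0,-60,8,10,0, 0,-60,8,50,0, 0,-60,20,90,0, 0,-50,60,120,0, 0,-40,110,130,0]'; python3 -c "
from h import *
s=r.snapshot('scene');cv2.imwrite('pics/s3.png',cv2.resize(s['pixels'][60:340,200:480,::-1],None,fx=2,fy=2))
s=r.snapshot('top');cv2.imwrite('pics/t3.png',s['pixels'][:,:,::-1])"
```

```text
time_s: 17.0
position: [0.4651, -0.3346, 0.042]
tcp_rot: [-3.142, -0.0, 3.032]
ft_force: [0.2, -1.3, -0.3]
gripper_width: 0.0854
grip_force: 0.0
time_s: 17.8
position: [0.4251, -0.2281, 0.1741]
tcp_rot: [-3.141, 0.004, 3.028]
ft_force: [1.6, 0.8, -0.5]
gripper_width: 0.0857
grip_force: 0.0
```

View pics/s3.png

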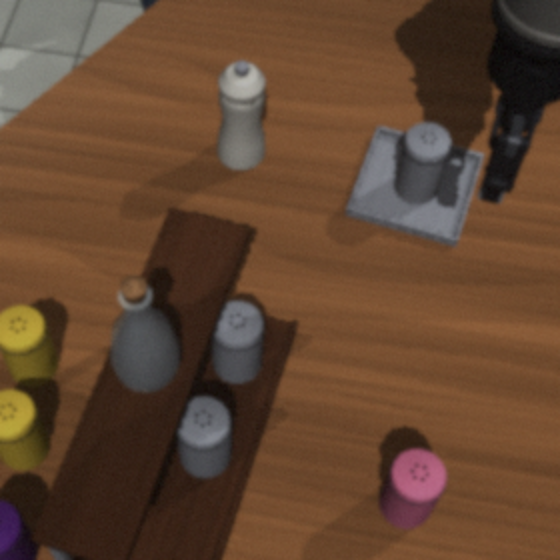

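The nearly empty shaker is upright in the tray and the rest is undisturbed. Next is the right-hand shaker.

```bash
python3 -m inch '[0,32,33,0,0, 0,64,66,0,0, 0,96,99,0,0, 0,128,132,0,0, 0,158,166,-10,0, 0,158,166,-55,0, 0,158,166,-100,0, 0,158,166,-124,0]'; python3 -m inch '[0,0,0,0,0, 0,10,-1,0,0, 0,22,-2.4,0,0, 0,32,-3.5,0,0, 0,32,-3.5,0,0, 0,32,-3.5,0,0, 0,32,-3.5,0,0, 0,32,-3.5,0,0]';python3 -c "
from h import *
print(force(2),r.get_state()['position'],r.get_state()['tcp_rot'])"
```

```text
time_s: 18.7
position: [0.5806, -0.061, 0.044]
tcp_rot: [-3.141, -0.004, 3.033]
ft_force: [1.2, 0.0, 0.7]
gripper_width: 0.0852
grip_force: 0.0
time_s: 19.5
position: [0.6142, -0.0647, 0.0476]
tcp_rot: [3.142, -0.0, 3.032]
ft_force: [0.3, -0.1, -0.2]
gripper_width: 0.0855
grip_force: 0.0
(array([-0.33595258, -0.13627064, -0.75606183]), array([0.25810789, 0.11263856, 0.04827487])) [ 0.61428994 -0.0647216   0.04749626] [ 3.14158462e+00 -1.51040730e-04  3.03197953e+00]
```

```bash
python3 -m inch '[0,2,-1,2.3,0, 0,5,-1.5,2.3,0, 0,8,-2,2.3,0, 0,10,-2.2,2.3,0, 0,11,-2.3,2.3,0, 0,12,-2.4,2.3,0, 0,13,-2.4,2.3,0, 0,13,-2.4,2.3,0]';python3 -c "
from h import *
print(force(2),r.get_state()['position'])"; python3 -m inch '[0.3,0,0,0,0, 0.4,0,0,0,0, 0.45,0,0,0,0, 0.46,0,0,0,0, 0.48,0,0,0,0, 0.48,0,0,0,0, 0.48,0,0,0,0, 0.48,0,0,0,0]' 25
```

```text
time_s: 20.4
position: [0.6276, -0.0672, 0.0498]
tcp_rot: [-3.142, 0.0, 3.032]
ft_force: [0.7, 0.2, -0.6]
gripper_width: 0.0857
grip_force: 0.0
(array([ 0.76744195, -0.0382656 , -0.21715002]), array([0.9146627 , 0.30151965, 0.10540795])) [ 0.62750362 -0.06723054  0.04973359]
time_s: 21.3
position: [0.6276, -0.0673, 0.0499]
tcp_rot: [-3.142, 0.0, 3.032]
ft_force: [-2.4, -0.9, 5.0]
gripper_width: 0.0496
grip_force: 25.7
```

```bash
python3 -m inch '[0.7,0,0,0,0, 0.7,0,0,0,0, 0.7,0,0,4,0, 0.7,0,0,8,0, 0.7,0,0,14,0, 0.7,-3,0.3,20,0, 0.7,-3,0.3,20,0, 0.7,-3,0.3,20,0]' 45; python3 -c "
from h import *
print(force(8),r.get_state()['position'],r.get_state()['gripper_width'])"
```

```text
time_s: 22.1
position: [0.6245, -0.0668, 0.07]
tcp_rot: [3.141, 0.0, 3.032]
ft_force: [0.0, 0.4, -3.9]
gripper_width: 0.0495
grip_force: 46.9
(array([-0.35105245,  0.20191498, -3.54985539]), array([0.48035823, 0.48530191, 0.36113453])) [ 0.6244996  -0.06691191  0.06960984] 0.04940712793700027
```

About 3.4 N, so this is the full one. The middle shaker is therefore the half-used one and stays put. Carrying the full one to the trivet.

```bash
python3 -m inch '[0.7,-15,1.7,0,0, 0.7,-35,4,0,0, 0.7,-60,6.6,5,0, 0.7,-80,9,20,0, 0.7,-95,11,50,0, 0.7,-105,30,85,0, 0.7,-110,65,110,0, 0.7,-113,110,120,0]'; python3 -m inch '[0.7,-2,45,0,0, 0.7,-3,90,0,0, 0.7,-4,135,0,0, 0.7,-5,180,0,0, 0.7,-7,220,0,0, 0.7,-9,250,0,0, 0.7,-10,267,0,0, 0.7,-10,267,0,0]';python3 -c "
from h import *
print(force(6),r.get_state()['position'])"
```

```text
time_s: 23.3
position: [0.5121, 0.0427, 0.1925]
tcp_rot: [3.14, 0.003, 3.028]
ft_force: [1.6, -0.5, -4.2]
gripper_width: 0.0494
grip_force: 48.0
time_s: 24.1
position: [0.5009, 0.3125, 0.1894]
tcp_rot: [3.141, -0.0, 3.035]
ft_force: [-0.1, -0.3, -3.7]
gripper_width: 0.0494
grip_force: 48.1
(array([-0.20225346, -0.63309705, -3.31280867]), array([0.54075411, 0.43201286, 0.30392315])) [0.5018918  0.30890275 0.18989794]
```

```bash
python3 -m inch '[0.7,0,1,-35,0, 0.7,0,1,-75,0, 0.7,0,1,-110,0, 0.7,0,1,-128,0, 0.7,0,1,-134,0, 0.7,0,1,-137,0, 0.7,0,1,-138,0, 0.7,0,1,-138,0]'; python3 -m inch '[0.7,0,0,-0.4,0, 0.7,0,0,-0.8,0, 0.7,0,0,-1.2,0, 0.7,0,0,-1.6,0, 0.7,0,0,-2,0, 0.7,0,0,-2.3,0, 0.7,0,0,-2.5,0, 0.7,0,0,-2.5,0]';python3 -c "
from h import *
print(force(2),r.get_state()['position'])"
```

```text
time_s: 25.2
position: [0.5021, 0.3114, 0.0528]
tcp_rot: [3.141, 0.001, 3.032]
ft_force: [-0.3, 0.5, -3.8]
gripper_width: 0.0494
grip_force: 49.1
time_s: 26.0
position: [0.5015, 0.3111, 0.0492]
tcp_rot: [-3.141, -0.0, 3.032]
ft_force: [0.5, 0.2, -3.0]
gripper_width: 0.0498
grip_force: 49.1
(array([-0.26579478,  0.81890195, -3.40525317]), array([0.06166813, 0.13416682, 0.09249529])) [0.50151679 0.31109596 0.04924506]
```

```bash
python3 -m inch '[0.7,0,0,-0.3,0, 0.7,0,0,-0.6,0, 0.7,0,0,-0.8,0, 0.7,0,0,-1,0, 0.7,0,0,-1.1,0, 0.7,0,0,-1.2,0, 0.7,0,0,-1.2,0, 0.7,0,0,-1.2,0]'
```

```text
time_s: 26.9
position: [0.5016, 0.3111, 0.0481]
tcp_rot: [3.142, -0.0, 3.032]
ft_force: [-1.0, -0.6, -0.7]
gripper_width: 0.0492
grip_force: 49.3
```

Contact: the load is off the wrist. I'll release and back out.

```bash
python3 -m inch '[0.65,0,0,0,0, 0.55,0,0,0,0, 0.4,0,0,0,0, 0.2,0,0,0,0, 0,0,0,0,0, 0,0,0,0,0, 0,0,0,0,0, 0,0,0,0,0]'; python3 -m inch '[0,-5,0,0,0, 0,-20,2,0,0, 0,-45,5,0,0, 0,-65,7,0,0, 0,-75,8,40,0, 0,-75,8,85,0, 0,-90,30,120,0, 0,-120,60,130,0]';python3 -m inch '[0,-30,30,0,0, 0,-60,60,0,0, 0,-90,90,0,0, 0,-120,120,0,0, 0,-120,120,0,0, 0,-120,120,0,0, 0,-120,120,0,0, 0,-120,120,0,0]'; python3 -c "
from h import *
a=r.snapshot('scene')['pixels'];b=r.snapshot('top')['pixels']
cv2.imwrite('pics/f.png',cv2.resize(np.hstack([a[:,150:500],b[100:,100:500][:380].copy().repeat(1,0) if 0 else cv2.copyMakeBorder(b[100:,100:520],0,100,0,0,0)])[:,:,::-1],None,fx=1,fy=1))"
```

```text
time_s: 27.7
position: [0.5016, 0.3111, 0.0481]
tcp_rot: [3.142, 0.0, 3.032]
ft_force: [0.0, -0.1, 0.0]
gripper_width: 0.0854
grip_force: 0.0
time_s: 28.5
position: [0.3827, 0.3715, 0.1819]
tcp_rot: [3.137, 0.003, 3.028]
ft_force: [0.2, 1.4, -0.8]
gripper_width: 0.0852
grip_force: 0.0
time_s: 29.3
position: [0.2623, 0.4901, 0.1781]
tcp_rot: [-3.141, 0.0, 3.03]
ft_force: [-0.3, 0.1, 1.7]
gripper_width: 0.0855
grip_force: 0.0
```

View pics/f.png

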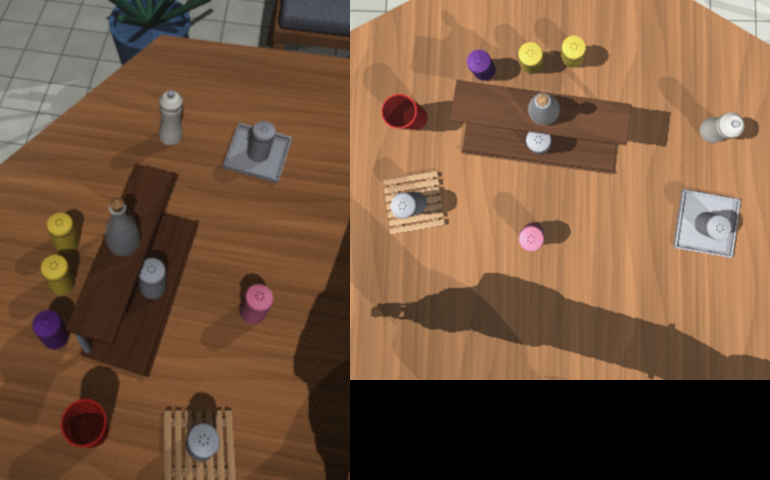

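The full shaker is upright on the trivet, the nearly empty one is in the tray, and the half-used one is still on the deck. The bystanders have not moved.

```bash
python3 -c "
from workcell import r
print(r.close_job())"
```

```text
the job is handed in; nothing more can be done
None
```

The job is handed in: the full shaker (about 3.4 N when lifted) stands on the trivet and the nearly empty one (about 1.3 N) stands in the tray; the middle one stayed on the deck as the half-used one, by elimination and without being lifted, to keep the arm clear of the cruet.

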